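Scoop a seed sample from the inspection tray into the kidney dish

TASK

Take the scoop by its wooden grip and push it into a corner of the aluminium tray, so that the corner backs the seeds up and at least three of the four ride into the pan together; carry them over and tip them from low down into the kidney dish, then stand the scoop upright on the rubber mat again and let go. Do not touch the seeds with the gripper, spill none (any you do not take stay in the tray) and leave the dish and the other things on the table where they are.

Things in the scene. Friction and masses are not known exactly. Their poses are not given: they have to be found in the camera images.
- tray: open rectangular aluminium tray fixed to the table: outside 236 (x) x 136 (y) mm, walls 3 mm thick and 40 mm high, floor 3 mm thick, so inside 230 x 130 mm; origin at the centre of its underside; its x axis runs along the long side and points roughly away from the robot
- corner_far_left (a point): inner floor corner of the tray at its +x, +y end
- corner_far_right (a point): inner floor corner of the tray at its +x, -y end
- corner_near_left (a point): inner floor corner of the tray at its -x, +y end
- corner_near_right (a point): inner floor corner of the tray at its -x, -y end
- scoop: loose steel scoop, about 160 g, upright wooden grip. Origin: centre of the pan's underside; z up, x to the open mouth. Pan: x -42 to 42, y -44 to 44 mm, floor 2 mm thick, side and back walls 2 mm thick, 30 mm high (sides 16 mm in the last 14 mm), no wall at x = 42. Grip: bar behind the back wall, centred at x = -49, y = 0, 14 mm thick in x, 26 mm wide in y, from 9 to 133 mm up; grasp it across the 14 mm
- scoop_lip (a point): middle of the front edge of the scoop's pan, at its underside (x = +42 mm in the scoop's frame)
- scoop_pan (a point): middle of the scoop's pan, 10 mm above its underside (scoop frame 0, 0, 10 mm); a seed lies in the pan when its centre is within 50 mm of it
- scoop_grip (a point): on the axis of the scoop's wooden grip, 105 mm above the pan's underside (scoop frame -49, 0, 105 mm): a good place to hold it
- dish: loose white enamel kidney dish with a blue rim, 350 g, about 205 mm long in x, about 105 mm wide in y, 38 mm high, floor 4 mm thick; the long centre line is an arc of radius 120 mm that bows to +y in the middle, the inside reaches about 43 mm to either side of it; origin on the underside, under the middle of the centre line
- dish_mid (a point): on the dish floor, middle of the centre line
- mat: black rubber mat fixed to the table, 170 (x) x 150 (y) mm, 4 mm thick, the scoop's place; origin at the centre of its underside
- seed1: brown lens-shaped seed, round, 28 mm across and 18 mm thick with a rounded edge, about 12 g; origin at its centre (9 mm above the tray floor when it lies flat). It slides on the metal and enamel at a friction of about 0.35. All four seeds are alike
- seed2: brown lens-shaped seed, round, 28 mm across and 18 mm thick with a rounded edge, about 12 g; origin at its centre (9 mm above the tray floor when it lies flat). It slides on the metal and enamel at a friction of about 0.35. All four seeds are alike
- seed3: brown lens-shaped seed, round, 28 mm across and 18 mm thick with a rounded edge, about 12 g; origin at its centre (9 mm above the tray floor when it lies flat). It slides on the metal and enamel at a friction of about 0.35. All four seeds are alike
- seed4: brown lens-shaped seed, round, 28 mm across and 18 mm thick with a rounded edge, about 12 g; origin at its centre (9 mm above the tray floor when it lies flat). It slides on the metal and enamel at a friction of about 0.35. All four seeds are alike
- specimen_box_a: bystander: closed clear acrylic specimen box, 66 x 66 x 36 mm; origin under its centre
- specimen_box_b: bystander: a second such specimen box
- lens: bystander: brass hand lens lying flat, 52 mm across, 8 mm thick, handle 75 mm long to -y; origin under the centre of the glass
- forceps: bystander: steel forceps lying flat, 130 mm long in x, 20 mm wide, 6 mm thick; origin at the middle of the underside

How it is judged:
By the outcome, as a careful person would: the job done as asked, in the order asked, and still so for the second after the job is handed in, with the robot touching nothing.
It also fails if it takes over 64 s, if anything falls off the work surface, if the arm or the gripper's body presses on something with over 40 N, if the wrist force passes 120 N, or if a joint passes its speed limit or range.

ROBOT

A 7-joint arm with a two-finger parallel gripper is mounted at the origin on the work surface. World frame = base frame: x ahead of the robot, y to its left, z up, the work surface at z = 0. Lengths are in m, angles in degrees, forces in N, time in s.
With the tool pointing down it reaches from about 0.35 to 0.775 m from the base axis. Payload 3.1 kg.
Tool frame: the origin (TCP) lies on the centre line of the jaws, within the pads' length; the fingertips stand 17 mm ahead of it and the grasp point (between the pads) lies 2 mm behind it (robot.tip_reach is the distance from the TCP to the fingertips, in m); z points along the fingers, y is the line along which they close (so a half turn about z gives the same grasp; the last joint's range is limited). The gripper opens to 85 mm and grips with 20 to 120 N. Pads are 22 mm wide; open, the fingers measure 114 mm over their backs; the gripper's body (76 mm by 85 mm) begins 54 mm behind the grasp point. The pads swing forward as they close: fully open they stand 13 mm farther back than shut.
Start: joints at [-75.957, 17.813, 0.802, 86.603, -0.252, 75.585, -1.558], TCP at [0.156, 0.528, 0.248] pointing down, gripper open.
Joint ranges: [-154.91, 154.91], [-16.99, 109.72], [-72.82, 74.43], [7.12, 147.25], [-82.49, 262.49], [11.32, 116.49], [-174.64, 174.64]. Speed limits (degrees/s): [159.86, 159.86, 180, 180, 180, 180, 180].

INTERFACE

Orientations are given as [roll, pitch, yaw] about the fixed x, y, z axes, in that order (R = Rz(yaw) Ry(pitch) Rx(roll)).
In Python, from station import robot, fingers, vision, workorder, recognise gives the robot as it stands. Calls block until the motion is done:
- robot.move_to(position, orientation): joint-space move of the TCP to a pose.
- robot.line_to(position, orientation=None, velocity=0.15, f_stop=None): straight line of the TCP; orientation=None keeps the orientation; velocity is the mean speed in m/s. With f_stop (N) it stops when the force on the tool has changed by that much, and returns True; else False.
- robot.move_j(angles): joint-space move.
- fingers.gripper_to(opening, force=None): opening from 0.0 (shut) to 1.0 (fully open); force is the grip in N (None keeps the last); returns when the fingers have stopped.
- robot.pause(seconds).
- robot.inverse_kinematics(position, orientation): joint angles nearest the present ones, or None.
- vision.grab_frame(name): name is "side" or "top" or "wrist"; returns the picture (420x560x3 uint8, red, green, blue); there is no depth.
- vision.calibration(name): a dict with "mtx" (3x3 intrinsics, pixels), "extrinsics" (4x4, takes a point from world to camera coordinates); the wrist camera has in their place "T_tool_cam" (4x4, takes a point from camera to tool coordinates, whose origin is the TCP and whose axes are the flange's). Camera axes: x right, y up, looking along -z (the intrinsics and any distortion apply to the point x, -y, -z); pixel columns grow to the right and rows downward; lengths in m; the calibration is good to about 2 mm. A picture is of the moment at which its call begins: read the wrist's pose just before it. calibration takes no time and is no camera call.
A pose or a line that the arm cannot do raises robot.PlanningError and nothing moves.
- workorder.close_job(): hands the job in; it is judged then, once.
Trained networks look in the newest picture that a camera, given by its name, has taken for a name from the list of things; names that differ only in an ending like _2 or _b are one class to them, and where a whole thing is asked for, a point or a joint stands for the part that bears it (a point fixed in the world has none). Each returns a list of dicts, best first, with "p" (0 to 1); they miss things now and then, are a little off and sometimes report something else, mostly with a low value. They report only what shows in the picture. A call takes as long as a camera call.
- recognise(label, camera): "rect" ([centre column, centre row, width, height] in pixels, round what is visible of it).
Readings, each from a call of its own:
- robot.current_time_s(): time.
- robot.current_joint_positions(): joint angles.
- robot.current_dq(): joint speeds.
- robot.current_joint_torque(): joint torques, N m.
- robot.current_tool_pos(): TCP position.
- robot.current_eef_rot(): TCP orientation.
- robot.current_contact_force(): force on the tool from outside, world axes, zero at the start.
- robot.current_torque(): the same for the moment, N m.
- robot.current_finger_gap(): opening from 0.0 (shut) to 1.0 (fully open).
- robot.current_gripper_force(): force on a finger pad.
Only numpy, scipy, OpenCV 4.12 (cv2) and the standard library are available. Lean on these libraries where they do the work, as an engineer would, in place of code of your own. Each camera call takes 0.05 s, during which the arm holds its last target. There are 200 camera calls.

## Working session

There is one attempt and no reset: what is moved stays moved. The work goes in short steps, each a Python script; the robot and the scene stay as the last script left them, time stands still between calls to the robot, and variables do not carry over. Pictures are saved under pics/ and viewed, at most 14 in all, crops included, and the job is handed in when it is done.

```bash
ls; mkdir -p pics
cat > h.py <<'E'
import numpy as np, cv2
from station import robot, fingers, vision, workorder, recognise
from scipy.spatial.transform import Rotation as R
def ray(cam,px):
    c=vision.calibration(cam); K=np.array(c["mtx"],float)
    d=c.get("distortion",c.get("dist",None))
    p=cv2.undistortPoints(np.array([[px]],float),K,None if d is None else np.array(d,float))[0,0]
    v=np.array([p[0],-p[1],-1.0])
    if "extrinsics" in c: T=np.linalg.inv(np.array(c["extrinsics"]))
    else:
        Tt=np.eye(4);Tt[:3,:3]=R.from_euler('xyz',robot.current_eef_rot(),degrees=True).as_matrix();Tt[:3,3]=robot.current_tool_pos()
        T=Tt@np.array(c["T_tool_cam"])
    return T[:3,3],T[:3,:3]@v
def at(cam,px,z):
    o,d=ray(cam,px); return o+d*(z-o[2])/d[2]
def proj(cam,P):
    c=vision.calibration(cam);K=np.array(c["mtx"],float);E=np.array(c["extrinsics"])
    q=E@np.append(P,1); d=c.get("distortion",c.get("dist",None))
    return cv2.projectPoints(np.array([[q[0],-q[1],-q[2]]]),np.zeros(3),np.zeros(3),K,None if d is None else np.array(d,float))[0].ravel()
def snap(cam,name):
    im=vision.grab_frame(cam); cv2.imwrite(f"pics/{name}.png",im[:,:,::-1]); return im
E
python3 - <<'E'
from h import *
print({k:(v if k!='extrinsics' else np.round(v,3)) for k,v in vision.calibration("top").items()})
snap("top","t0");
for n in ["tray","scoop","dish","mat","seed1","specimen_box_a","lens","forceps","scoop_grip","scoop_lip"]:
    for r in recognise(n,"top")[:5]: print(n,round(r["p"],2),np.round(r["rect"]))
snap("side","s0")
for n in ["scoop","scoop_grip"]:
    for r in recognise(n,"side")[:3]: print(n,round(r["p"],2),np.round(r["rect"]))
print(robot.current_time_s())
E
```

```text
pics
{'mtx': array([[398.70540285,   0.        , 279.39449482],
       [  0.        , 398.70540285, 210.38070634],
       [  0.        ,   0.        ,   1.        ]]), 'extrinsics': array([[-0.022, -0.999, -0.026,  0.024],
       [ 0.998, -0.024,  0.064, -0.553],
       [-0.065, -0.025,  0.998, -0.87 ],
       [ 0.   ,  0.   ,  0.   ,  1.   ]])}
tray 0.81 [305. 219.  66. 114.]
tray 0.67 [424. 241.  55.  50.]
tray 0.55 [150. 261. 102.  61.]
scoop 0.63 [423. 241.  54.  51.]
dish 0.55 [152. 261. 106.  62.]
dish 0.48 [425. 241.  56.  51.]
mat 0.73 [425. 244.  68.  79.]
seed1 0.61 [304. 184.  11.   9.]
seed1 0.51 [310. 211.  11.  15.]
seed1 0.47 [324. 178.  10.  13.]
specimen_box_a 0.94 [370. 120.  32.  40.]
specimen_box_a 0.59 [236. 126.  34.  44.]
lens 0.62 [257. 303.  56.  23.]
forceps 0.85 [355. 294.  26.  61.]
forceps 0.41 [425. 241.  57.  48.]
forceps 0.2 [303. 217.  74. 113.]
scoop_grip 0.69 [424. 241.  59.  49.]
scoop_grip 0.43 [371. 120.  35.  42.]
scoop_grip 0.29 [306. 217.  69. 112.]
scoop_lip 0.84 [425. 242.  55.  52.]
scoop_lip 0.66 [304. 218.  65. 112.]
scoop_lip 0.25 [280. 184.  14.  18.]
scoop 0.71 [305. 347.  68.  70.]
scoop_grip 0.61 [308. 347.  67.  73.]
0.7
```

Run:
```python
import cv2
i=cv2.imread("pics/t0.png")[95:375,85:475]; cv2.imwrite("pics/t0c.png",cv2.resize(i,None,fx=2,fy=2,interpolation=cv2.INTER_CUBIC))
```

```text
(no output)
```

View pics/t0c.png

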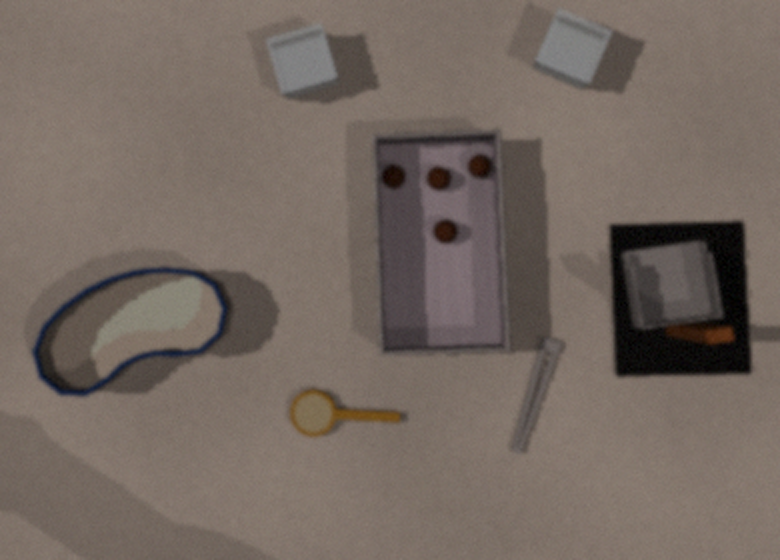

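View pics/s0.png

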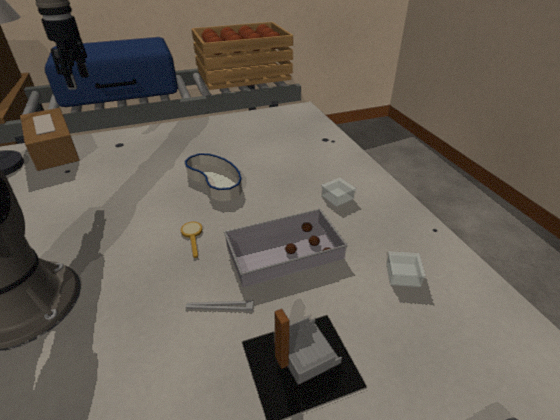

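The top view (crop at 2×, offset 85,95) shows the tray rim at (377,136), (496,134), (508,349), (384,352). The seeds are at (393,176), (439,178), (480,165) and (445,231). The scoop is on the mat with its mouth towards +x and its grip at about (680–735,333), and the dish is at the left. The side view shows the scoop upright. My plan is to push along the right wall into the far right corner, which takes the three right-hand seeds.

```bash
cat > fit.py <<'E'
from h import *
from scipy.optimize import least_squares
f=lambda p: np.array(p)/2+[85,95]
def fit(local,pix,x0,cam="top"):
    L=np.array(local,float)
    def W(q): c,s=np.cos(q[2]),np.sin(q[2]); return np.c_[q[0]+c*L[:,0]-s*L[:,1],q[1]+s*L[:,0]+c*L[:,1],L[:,2]]
    r=least_squares(lambda q:np.concatenate([proj(cam,w)-p for w,p in zip(W(q),pix)]),x0)
    return r.x, r.fun.round(1)
if __name__=="__main__":
    a,b=.118,.068
    t,e=fit([[a,b,.04],[a,-b,.04],[-a,-b,.04],[-a,b,.04]],[f(p) for p in [(377,136),(496,134),(508,349),(384,352)]],[.5,0,0]); print("tray",t.round(4),np.degrees(t[2]),e)
    c,s=np.cos(t[2]),np.sin(t[2])
    for p in [(393,176),(439,178),(480,165),(445,231)]:
        w=at("top",f(p),.012); d=w[:2]-t[:2]; print("seed",w.round(4),"in tray",[round(c*d[0]+s*d[1],4),round(-s*d[0]+c*d[1],4)])
    m,e=fit([[.085,.075,.004],[.085,-.075,.004],[-.085,-.075,.004],[-.085,.075,.004]],[f(p) for p in [(611,227),(742,222),(750,373),(617,375)]],[.5,-.3,0]); print("mat",m.round(4),np.degrees(m[2]),e)
    s_,e=fit([[.028,.044,.034],[.028,-.044,.034],[-.042,-.044,.034],[-.042,.044,.034],[-.049,0,.137]],[f(p) for p in [(622,252),(710,240),(722,318),(634,328),(721,335)]],[.5,-.3,.1]); print("scoop",s_.round(4),np.degrees(s_[2]),e)
    for p in [(160,268),(228,310),(150,356),(65,392),(37,350)]: print("dishrim",at("top",f(p),.038).round(3))
E
python3 fit.py
```

```text
tray [ 0.5386 -0.0459  0.0124] 0.7099661901887844 [-1.1  0.2  1.6 -1.2  0.4  0.2 -0.9  0.8]
seed [0.6154 0.0051 0.012 ] in tray [np.float64(0.0774), np.float64(0.05)]
seed [ 0.6118 -0.0466  0.012 ] in tray [np.float64(0.0732), np.float64(-0.0016)]
seed [ 0.6253 -0.093   0.012 ] in tray [np.float64(0.0861), np.float64(-0.0482)]
seed [ 0.5519 -0.0517  0.012 ] in tray [np.float64(0.0133), np.float64(-0.006)]
mat [ 0.4705 -0.3113  0.0025] 0.14332138048935147 [-1.1 -1.3  0.9 -0.5  1.   0.6 -0.8  1.1]
scoop [ 0.4924 -0.294   0.1195] 6.84486206244563 [ 2.7  3.7 -0.8  3.9 -1.3 -2.8  2.  -2.1 -2.3 -2.3]
dishrim [0.517 0.262 0.038]
dishrim [0.47  0.187 0.038]
dishrim [0.422 0.273 0.038]
dishrim [0.385 0.366 0.038]
dishrim [0.431 0.397 0.038]
```

```bash
cat >> h.py <<'E'
def tool(scoop_pt_world, local, h, th, yo):
    """TCP pose such that scoop-frame point `local` sits at world point; heading h deg, mouth-down th deg, yo=+-90 grasp yaw"""
    Rs=R.from_euler('ZY',[h,th],degrees=True); Rt=Rs*R.from_euler('xyz',[180,0,yo],degrees=True)
    p=np.array(scoop_pt_world)+Rs.apply(np.array([-.049,0,.103])-np.array(local))
    return p, Rt.as_euler('xyz',degrees=True)
LIP=np.array([.042,0,0])
E
python3 - <<'E'
from h import *
im=cv2.imread("pics/t0.png"); b,g,r=[im[:,:,i].astype(int) for i in range(3)]
m=((b-r>25)); m[:, 250:]=0; m[:200]=0
ys,xs=np.nonzero(m); P=np.array([at("top",(x,y),.038)[:2] for x,y in zip(xs,ys)],np.float32)
print(len(P),cv2.minAreaRect(P*1000))
print(robot.current_eef_rot(), np.round(vision.calibration("wrist")["T_tool_cam"],3).tolist())
for yo in (90,-90):
    print(yo,"grasp",robot.inverse_kinematics(*tool([.4924,-.294,.004],[0,0,0],6.8,0,yo)))
    for th in (3,-25): print("tray",th,robot.inverse_kinematics(*tool([.64,-.06,.02],LIP,0.7,th,yo)))
    for h in (0,20,35,60,90,150,180,210,-90):
        print(h,[(th,robot.inverse_kinematics(*tool([.47,.28,z],LIP,h,th,yo)) is not None) for th,z in ((-25,.1),(0,.06),(30,.04),(45,.035),(55,.035))])
E
```

```text
262 ((456.63238525390625, 298.4414978027344), (107.25756072998047, 213.59640502929688), 18.895435333251953)
[1.79996709e+02 3.18851763e-03 1.63569559e+02] [[0.0, 0.961, 0.278, 0.071], [1.0, -0.0, -0.001, -0.001], [-0.001, 0.278, -0.961, -0.127], [0.0, 0.0, 0.0, 1.0]]
90 grasp [  0.43530985  27.95862553  43.11948801 101.42647171 -21.87967278
  59.30811905  58.41432549]
tray 3 [-27.45978419  32.14744806  46.33971076  93.68479035 -23.69302119
  67.80525311  25.415909  ]
tray -25 [-30.88847093  15.78072331  43.95010123 128.65727183 -47.22844435
  20.91426833  52.14210033]
0 [(-25, True), (0, True), (30, True), (45, True), (55, False)]
20 [(-25, True), (0, True), (30, True), (45, False), (55, False)]
35 [(-25, True), (0, True), (30, True), (45, False), (55, False)]
60 [(-25, True), (0, True), (30, True), (45, True), (55, False)]
90 [(-25, True), (0, True), (30, True), (45, True), (55, True)]
150 [(-25, True), (0, True), (30, True), (45, True), (55, True)]
180 [(-25, True), (0, True), (30, True), (45, True), (55, True)]
210 [(-25, True), (0, True), (30, True), (45, False), (55, True)]
-90 
[... 268 characters left out ...]
4.24208006]
tray -25 [ 33.53951174  15.09969748 -29.77869314 126.55309905  16.59501539
  15.93141295 171.96684188]
0 [(-25, True), (0, True), (30, True), (45, True), (55, False)]
20 [(-25, True), (0, True), (30, True), (45, False), (55, False)]
35 [(-25, True), (0, True), (30, True), (45, False), (55, False)]
60 [(-25, True), (0, True), (30, True), (45, True), (55, False)]
90 [(-25, True), (0, True), (30, True), (45, True), (55, True)]
150 [(-25, True), (0, True), (30, True), (45, True), (55, True)]
180 [(-25, True), (0, True), (30, True), (45, True), (55, True)]
210 [(-25, True), (0, True), (30, True), (45, False), (55, True)]
-90 [(-25, True), (0, True), (30, True), (45, True), (55, True)]
```

Run:
```python
from h import *
print(vision.calibration("wrist")["mtx"])
robot.move_to([.57,-.05,.30],[180,0,90]); print(robot.current_time_s(), robot.current_joint_positions())
snap("wrist","w1"); np.save("w1.npy",np.r_[robot.current_tool_pos(),robot.current_eef_rot()])
for r in recognise("seed1","wrist"): print(round(r["p"],2),np.round(r["rect"]),at("wrist",r["rect"][:2],.012).round(4))
robot.move_to([.46,-.30,.28],[180,0,96.8]); 
snap("wrist","w2"); np.save("w2.npy",np.r_[robot.current_tool_pos(),robot.current_eef_rot()]); print(robot.current_time_s(), robot.current_joint_positions())
a,b=[cv2.imread(f"pics/w{i}.png") for i in (1,2)]
cv2.imwrite("pics/w1b.png",cv2.resize(a,(800,600))); cv2.imwrite("pics/w2b.png",cv2.resize(b,(800,600)))
```

```text
[[308.8453769    0.         277.63435171]
 [  0.         308.8453769  203.30381102]
 [  0.           0.           1.        ]]
3.225 [-31.86974304  25.09729347  52.73066898  78.71907955 -19.81891192
  85.76111964  19.80029379]
0.84 [310. 168.  18.  21.] [ 0.6128 -0.0475  0.012 ]
0.81 [318. 201.  20.  21.] [ 0.626  -0.0939  0.012 ]
0.71 [314. 129.  22.  24.] [0.6163 0.0033 0.012 ]
0.53 [265. 171.  22.  19.] [ 0.5527 -0.0526  0.012 ]
0.28 [141. 235.  89.  33.] [ 0.3724 -0.1462  0.012 ]
4.4417 [ -8.23535324  23.29507617  56.03715456  84.80517987 -19.40461037
  82.16326622  55.31189903]
```

View pics/w1b.png

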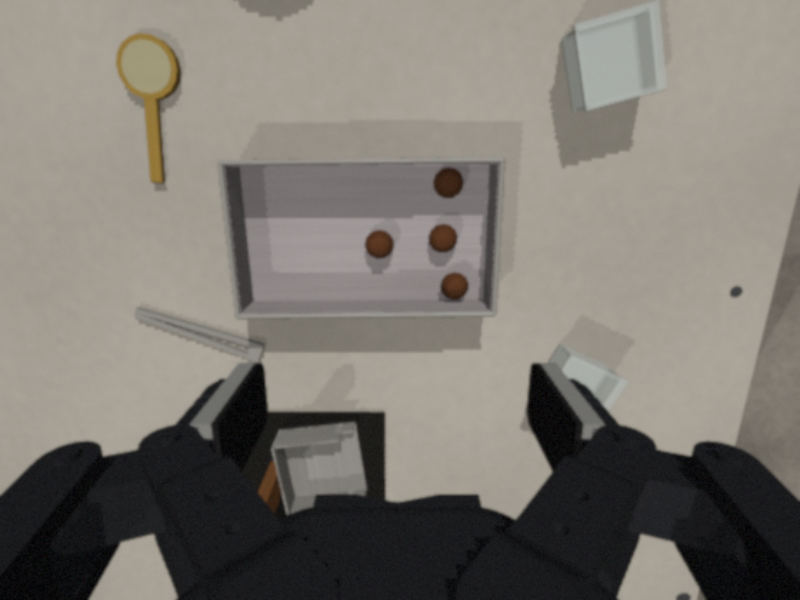

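View pics/w2b.png

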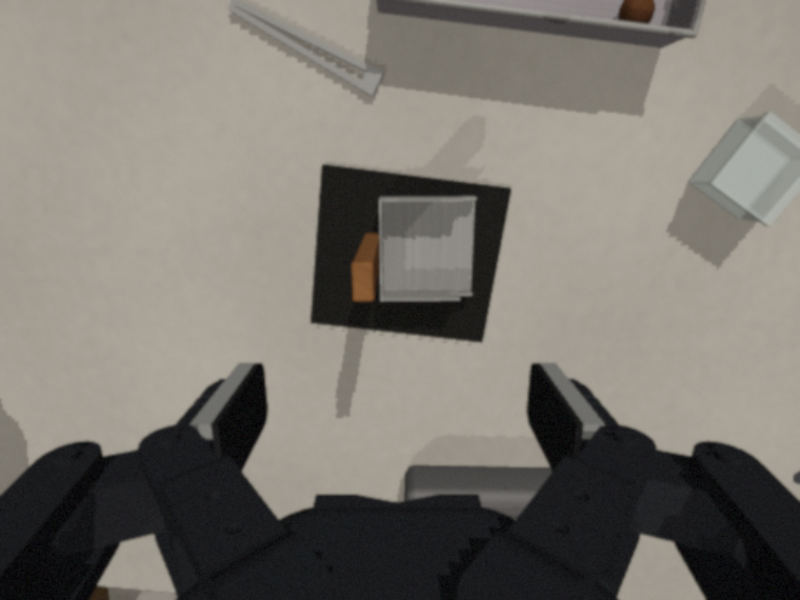

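Wrist view 1 shows the tray rim at (219,163), (503,160), (497,316), (237,317), and its seeds agree with the top view to 2 mm. In view 2 the grip top is at (352,263)–(376,301) and the scoop is square to the tool at heading 6.8°. Next I compute both and grasp.

Run:
```python
from h import *
from scipy.optimize import least_squares
import h
def wat(f,px,z):
    q=np.load(f); T=np.eye(4); T[:3,:3]=R.from_euler('xyz',q[3:],degrees=True).as_matrix(); T[:3,3]=q[:3]
    c=vision.calibration("wrist"); T=T@np.array(c["T_tool_cam"]); K=c["mtx"]; p=np.array(px)*.7
    d=T[:3,:3]@np.array([(p[0]-K[0,2])/K[0,0],-(p[1]-K[1,2])/K[1,1],-1]); return T[:3,3]+d*(z-T[2,3])/d[2]
C=np.array([wat("w1.npy",p,.04) for p in [(219,162),(503,159),(496,316),(237,317)]]); print("tray",C.round(4).tolist(),C.mean(0).round(4))
G=np.array([wat("w2.npy",p,.137) for p in [(352,263),(377,263),(375,301),(352,301)]]); print("grip",G.round(4).tolist(),G.mean(0).round(4))
B=[wat("w2.npy",p,.034).round(4) for p in [(379,197),(380,301)]]; print("back",B, (B[0]+B[1])/2)
g=G.mean(0); g[2]=.004
p,o=tool(g,[-.049,0,0],6.8,0,90); print(p,o, robot.tip_reach)
robot.move_to([p[0],p[1],.19],o)
robot.line_to(p,o,velocity=.1,f_stop=6); print(robot.current_tool_pos(),robot.current_contact_force())
print(fingers.gripper_to(0.0,60), robot.current_finger_gap(),robot.current_gripper_force(),robot.current_contact_force(),robot.current_time_s())
snap("wrist","w3")
```

```text
tray [[0.4198, 0.0225, 0.04], [0.6587, 0.0257, 0.04], [0.662, -0.1139, 0.04], [0.4216, -0.1157, 0.04]] [ 0.5405 -0.0454  0.04  ]
grip [[0.4324, -0.291, 0.137], [0.448, -0.2891, 0.137], [0.4494, -0.314, 0.137], [0.4348, -0.3158, 0.137]] [ 0.4412 -0.3025  0.137 ]
back [array([ 0.4417, -0.2565,  0.034 ]), array([ 0.4527, -0.3461,  0.034 ])] [ 0.4472 -0.3013  0.034 ]
[ 0.44116948 -0.30250602  0.107     ] [180.    0.   96.8] 0.017
[ 0.44164438 -0.30305132  0.10771244] [ 0.22119767 -0.78767065 -0.00549579]
False 0.15198683445778224 61.522382497787476 [-0.07242206  0.09795023  0.2330691 ] 6.5333
```

View pics/w3.png

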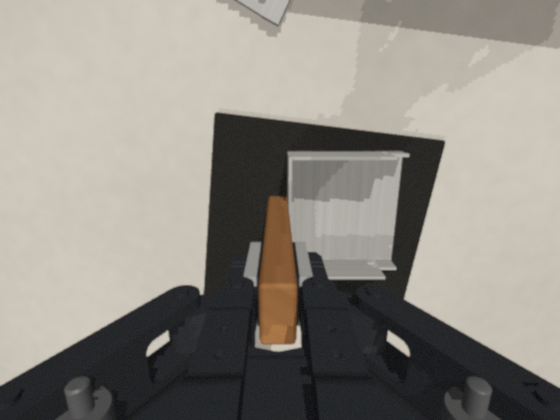

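```bash
cat >> h.py <<'E'
TR=(.5396,-.0457,.65); LIPT=LIP
def tray(x,y,z):
    c,s=np.cos(np.radians(TR[2])),np.sin(np.radians(TR[2])); return np.array([TR[0]+c*x-s*y,TR[1]+s*x+c*y,z])
def lipnow(h,th):  # lip world position from the TCP
    Rs=R.from_euler('ZY',[h,th],degrees=True); return np.array(robot.current_tool_pos())+Rs.apply(LIP-np.array([-.049,0,.103]))
def intray(P):
    c,s=np.cos(np.radians(TR[2])),np.sin(np.radians(TR[2])); d=P[:2]-TR[:2]; return np.round([c*d[0]+s*d[1],-s*d[0]+c*d[1],P[2]],4)
E
python3 - <<'E'
from h import *
h=TR[2]; th=4
p=np.array(robot.current_tool_pos()); robot.line_to(p+[0,0,.10],velocity=.2)
q,o=tool(tray(-.009,-.017,.09),LIP,h,th,90); robot.line_to(q,o,velocity=.25)
q,o=tool(tray(-.009,-.017,.018),LIP,h,th,90); robot.line_to(q,o,velocity=.15)
f0=np.array(robot.current_contact_force())
q,o=tool(tray(-.009,-.017,-.004),LIP,h,th,90); print("down",robot.line_to(q,o,velocity=.03,f_stop=4))
z=robot.current_tool_pos(); print(intray(lipnow(h,th)),np.array(robot.current_contact_force())-f0,robot.current_gripper_force(),robot.current_time_s())
snap("wrist","w4"); snap("top","t4"); print(robot.current_eef_rot())
E
```

```text
down True
[-0.0085 -0.0169  0.0026] [-0.67054111  0.54746137  5.09075676] 62.00869560241699 9.525
[-1.76061842e+02 -2.50016293e-02  9.06671169e+01]
```

View pics/w4.png

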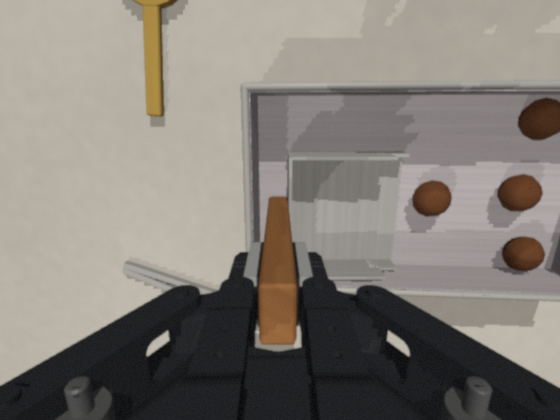

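The scoop is down in the tray with its lip on the floor, and three seeds lie inside its swath. Now I find the right wall and push into the far right corner.

Run:
```python
from h import *
h=TR[2]; th=4
z=.0032
def go(x,y,zz=z,t=th,**k):
    q,o=tool(tray(x,y,zz),LIP,h,t,90); return robot.line_to(q,o,**k)
go(-.009,-.017,velocity=.03)
print("side",go(-.009,-.027,velocity=.03,f_stop=3)); l=intray(lipnow(h,th)); print(l)
y=l[1]+.0012; go(-.008,y,velocity=.03)
print("push",go(.121,y,velocity=.06,f_stop=14)); l=intray(lipnow(h,th)); print(l,robot.current_contact_force(),robot.current_gripper_force(),robot.current_time_s())
snap("wrist","w5")
```

```text
side True
[-0.0091 -0.0198  0.0029]
push False
[ 0.1171 -0.0187  0.0038] [-8.539985    0.78566095  9.12258151] 62.467979192733765 12.6833
```

View pics/w5.png

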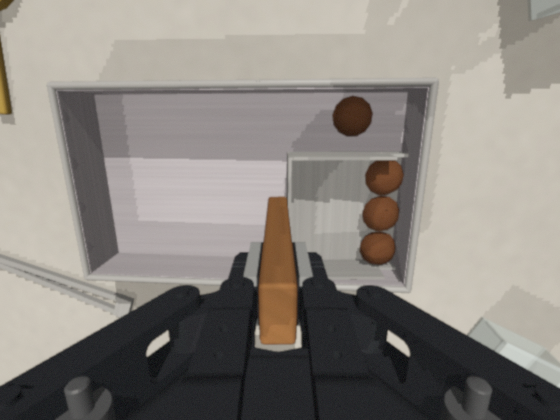

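Three seeds sit in the pan side by side in the corner and the fourth is untouched at the left. Now I tilt the mouth up along the wall and lift.

Run:
```python
from h import *
h=TR[2]; y=-.0187
def go(x,zz,t,**k):
    q,o=tool(tray(x,y,zz),LIP,h,t,90); return robot.line_to(q,o,**k)
for t in (0,-8,-16,-25):
    go(.1155,.0045+.084*np.sin(np.radians(-t)),t,velocity=.05)
robot.pause(.3)
go(.105,.115,-25,velocity=.15)
print(intray(lipnow(h,-25)),robot.current_time_s(),robot.current_joint_positions(),robot.current_gripper_force())
snap("wrist","w6")
# feasibility of carry headings
for hh in (109,150,199):
    print(hh,[(th,np.round(robot.inverse_kinematics(*tool([.464,.301,zz],LIP,hh,th,90)),0)) for th,zz in ((-25,.1),(0,.06),(45,.035),(55,.035)) if robot.inverse_kinematics(*tool([.464,.301,zz],LIP,hh,th,90)) is not None])
```

```text
[ 0.1046 -0.0181  0.1146] 15.325 [-46.0382831    4.63405291  57.08598044 122.0374965  -16.21136802
  31.79935216  22.82770066] 61.3038432598114
109 [(-25, array([-33.,  27.,  36.,  97., -41.,  75., 127.])), (0, array([-51.,  22.,  34.,  97., -14.,  65.,  96.])), (45, array([-76.,  42.,  32.,  81.,  18.,  85.,  57.])), (55, array([-77.,  49.,  31.,  75.,  22.,  92.,  54.]))]
150 [(-25, array([-29.,  45.,  27.,  66., -33.,  95., 149.])), (0, array([-45.,  28.,  27.,  87., -13.,  68., 134.])), (45, array([-84.,  23.,  28., 110.,  43.,  57.,  65.])), (55, array([-90.,  28.,  27., 111.,  50.,  62.,  52.]))]
199 [(-25, array([-17.,  65., -52.,  34.,  34., 115., 154.])), (0, array([ -70.,   48.,   70.,   80.,  -45.,   82., -162.])), (45, array([-109.,    3.,   65.,  135.,   84.,   15.,   76.])), (55, array([  5.,  11., -62., 142., 116.,  41.,  42.]))]
```

View pics/w6.png

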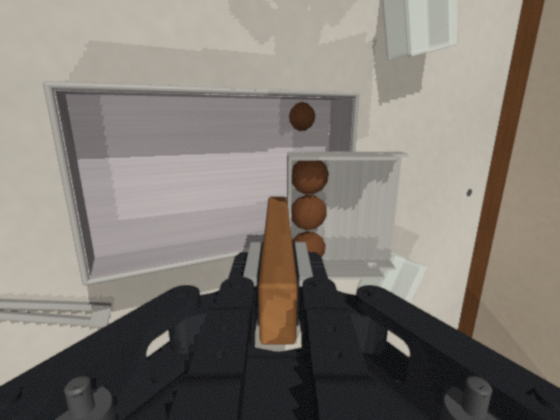

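All three seeds slid to the back of the pan. Next comes the carry, turning to a heading of about 165° across the dish with the mouth kept up.

```bash
cat > carry.py <<'E'
from h import *
HD=165; u=np.array([np.cos(np.radians(HD)),np.sin(np.radians(HD))]); MID=np.array([.464,.301]); LP=MID-.012*u
E
python3 - <<'E'
from carry import *
p0=np.array(robot.current_tool_pos()); p1,_=tool([*LP,.125],LIP,HD,-23,90)
N=6
for k in range(1,N+1):
    s=k/N; hh=TR[2]+s*(HD-TR[2]); th=-25+2*s; p=p0+s*(p1-p0); _,o=tool([0,0,0],LIP,hh,th,90)
    try: robot.line_to(p,o,velocity=.12)
    except robot.PlanningError as e: print(k,hh,p,e); break
print(robot.current_time_s(),lipnow(HD,-23),robot.current_joint_positions())
snap("wrist","w7");
print([(th,robot.inverse_kinematics(*tool([*LP,.046],LIP,HD,th,90))) for th in (0,25,45,50)])
E
```

```text
19.2917 [0.47586817 0.2953717  0.12493833] [-26.28786134  48.05141183  17.68060933  52.04345581 -23.6765652
 101.96582963 152.10252497]
[(0, array([-42.92434726,  31.79688914,  23.60580987,  82.74684437,
       -13.13674049,  68.18259767, 147.40911469])), (25, array([-68.51581873,  17.71169672,  31.22767492, 104.95654368,
        15.52855392,  45.99321107, 115.83455071])), (45, array([-79.11861577,  14.98130422,  22.34050124, 118.05737585,
        54.43357902,  47.68577248,  68.76926868])), (50, array([-75.85556121,  16.00399049,  13.57064151, 120.3013493 ,
        62.71246888,  52.5534467 ,  57.6358142 ]))]
```

View pics/w7.png

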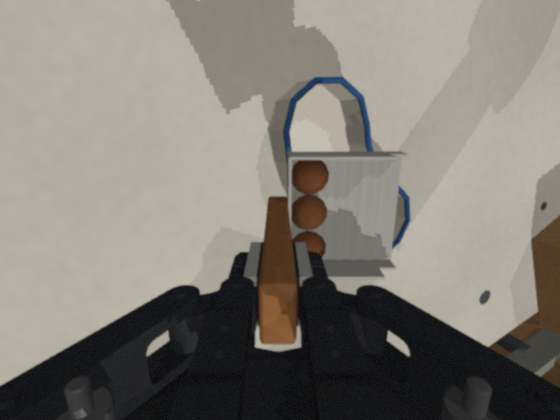

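Run:
```python
from carry import *
a=np.array([.324,-.946]); b=np.array([.946,.324])
for p in [(288,125),(328,78),(364,105),(372,150),(408,205),(396,245)]:
    w=at("wrist",p,.038); d=w[:2]-MID; print(p,w.round(4),"dish x,y",(d@a).round(4),(d@b).round(4),"r",np.hypot(d@a,d@b+.12).round(4))
```

```text
(288, 125) [0.5087 0.2223 0.038 ] dish x,y 0.0889 0.0168 r 0.1631
(328, 78) [0.4588 0.1928 0.038 ] dish x,y 0.1007 -0.0399 r 0.1286
(364, 105) [0.4236 0.2266 0.038 ] dish x,y 0.0573 -0.0623 r 0.0813
(372, 150) [0.4215 0.2739 0.038 ] dish x,y 0.0118 -0.049 r 0.072
(408, 205) [0.3815 0.3546 0.038 ] dish x,y -0.0775 -0.0607 r 0.0976
(396, 245) [0.4058 0.3992 0.038 ] dish x,y -0.1117 -0.0233 r 0.1478
```

The dish pose is confirmed to within a few millimetres. Pouring now, low and slowly.

Run:
```python
from carry import *
seq=[(-23,.086,.06),(-8,.062,.10),(6,.048,.10),(16,.046,.07),(22,.046,.035),(27,.046,.035),(32,.044,.04),(38,.042,.06),(45,.042,.06)]
for th,z,v in seq:
    robot.line_to(*tool([*LP,z],LIP,HD,th,90),velocity=v)
    if th in(27,32,38): print(th,len([r for r in (vision.grab_frame("top") is not None and recognise("seed1","top")) if r["p"]>.4]))
robot.pause(.3)
print(robot.current_time_s(),lipnow(HD,45),robot.current_contact_force(),robot.current_joint_positions())
a=snap("wrist","w8"); b=snap("top","t8")
c=cv2.resize(b[210:300,90:230],(560,360)); cv2.imwrite("pics/j8.png",np.vstack([cv2.resize(a,(560,420))[:240],c])[:,:,::-1])
```

```text
27 2
32 3
38 3
24.3667 [0.47650464 0.29734258 0.04255464] [-0.13222585 -0.04095312 -1.38172218] [-96.5266036   18.29177152  43.92910577 118.7896996   47.56133636
  41.68862613  74.1872128 ]
```

View pics/j8.png

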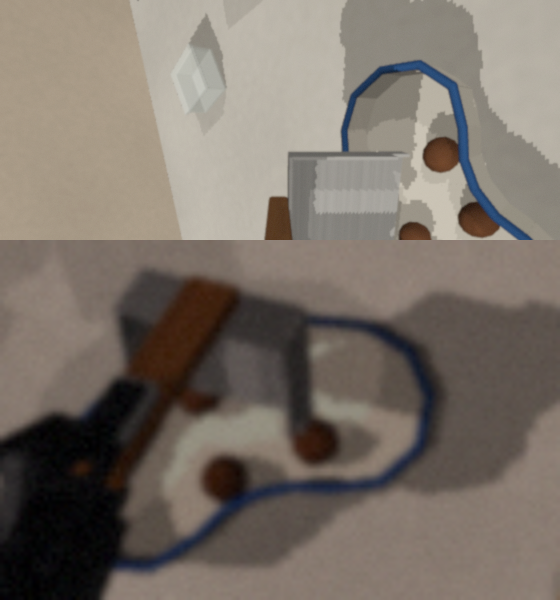

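Three seeds lie in the dish and the pan is empty. I lift off, return the scoop to the mat and check the seeds from the top camera on the way.

Run:
```python
from carry import *
robot.line_to(*tool([*LP,.15],LIP,HD,45,90),velocity=.15)
robot.line_to(*tool([*LP,.15],LIP,HD,0,90),velocity=.15)
p0=np.array(robot.current_tool_pos()); p1=np.array([.4412,-.3030,.21]); p1[2]=.215; p0z=p0[2]
N=6
for k in range(1,N+1):
    s=k/N; hh=HD+s*(6.8-HD); p=p0+s*(p1-p0); _,o=tool([0,0,0],LIP,hh,0,90)
    try: robot.line_to(p,o,velocity=.25)
    except robot.PlanningError as e: print(k,hh,p,e); break
print(robot.current_time_s(),robot.current_tool_pos(),robot.current_eef_rot(),robot.current_contact_force())
b=snap("top","t9")
for r in recognise("seed1","top"): print(round(r["p"],2),np.round(r["rect"]),at("top",r["rect"][:2],.012).round(3))
b=b[95:375,85:475]; cv2.imwrite("pics/t9c.png",cv2.resize(b,None,fx=2,fy=2,interpolation=cv2.INTER_CUBIC)[:,:,::-1])
```

```text
30.3417 [ 0.44234084 -0.30130626  0.21460307] [ 1.79984146e+02 -1.04924185e-01  9.70001893e+01] [ 0.55153087  0.86563132 -2.36508334]
0.69 [147. 270.  10.  12.] [0.427 0.311 0.012]
0.46 [139. 248.  12.  13.] [0.476 0.328 0.012]
```

View pics/t9c.png

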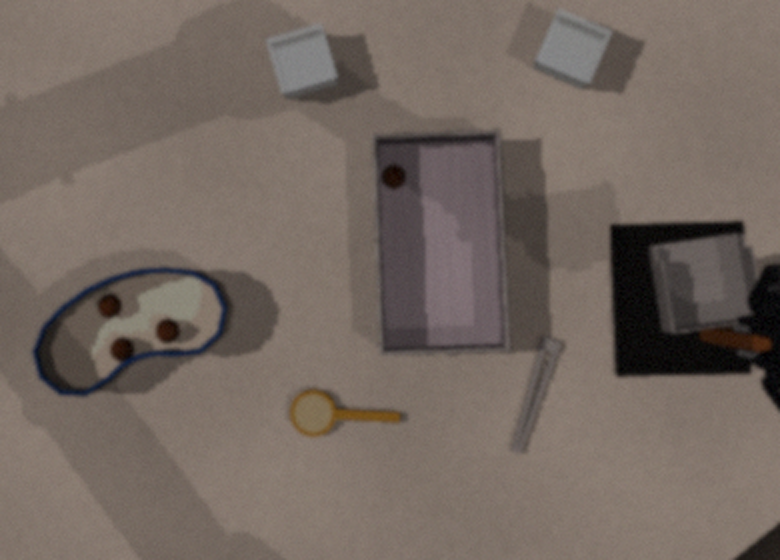

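There are three seeds in the dish and the fourth is still in the tray, with nothing else moved. Now I set the scoop down.

Run:
```python
from carry import *
_,o=tool([0,0,0],LIP,6.8,0,90); T=np.array([.4412,-.3025,0])
robot.line_to(T+[0,0,.120],o,velocity=.12)
print(robot.line_to(T+[0,0,.104],o,velocity=.025,f_stop=3.5),robot.current_tool_pos(),robot.current_contact_force())
p=np.array(robot.current_tool_pos()); robot.line_to([T[0],T[1],max(p[2],.1070)],o,velocity=.02)
fingers.gripper_to(1.0); robot.pause(.3)
robot.line_to(T+[0,0,.25],o,velocity=.12); robot.pause(.5)
print(robot.current_time_s(),robot.current_finger_gap())
a=snap("wrist","w10"); b=snap("top","t10")
cv2.imwrite("pics/j10.png",np.hstack([cv2.resize(a,(400,300)),cv2.resize(b[95:375,85:475],(400,300))])[:,:,::-1])
```

```text
True [ 0.44118641 -0.30241584  0.10701417] [0.4696682  0.19198542 4.50772402]
35.0 1.0000127034957667
```

View pics/j10.png

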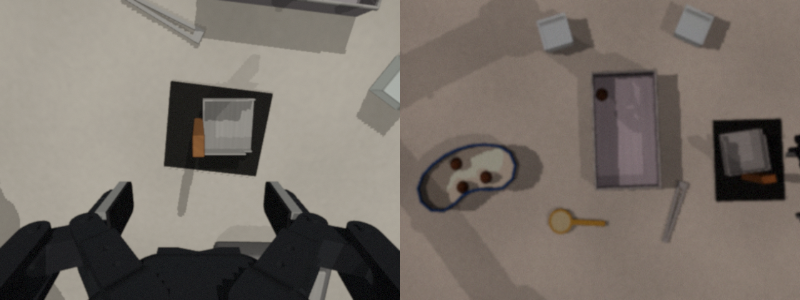

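The scoop stands upright on the mat and the gripper is clear. There are three seeds in the dish and one in the tray.

```bash
python3 -c "
from station import workorder; print(workorder.close_job())"
```

```text
the job is handed in; nothing more can be done
None
```

I scooped three seeds from the tray's far right corner and tipped them into the kidney dish, left the fourth in the tray, stood the scoop upright on the mat and handed the job in at about 35 s; the last pictures show nothing spilled and nothing else moved.

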